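# Sort welding-bench small parts into colour-coded trays

## Robot

A 6-joint arm with a two-finger parallel gripper is mounted at the origin on the work surface; the furniture and walls round the work are solid. World frame = base frame: x ahead of the robot, y to its left, z up, the work surface at z = 0. Lengths are in m, angles in rad, forces in N, time in s.
With the tool pointing down it reaches from about 0.225 to 0.875 m from the base axis. Payload 3.4 kg.
Tool frame: the origin (TCP) lies at the very end of the fingers, on their centre line; the grasp point (between the pads) lies 19 mm behind it (manip.hold_point_z is the distance from the TCP to the grasp point, in m); z points along the fingers, x is the direction in which the jaws open and shut, and the axes are right-handed (so a half turn about z gives the same grasp; the last joint's range is limited). The gripper opens to 85 mm and grips with 20 to 120 N. Pads are 22 mm wide; open, the fingers measure 114 mm over their backs; the gripper's body (76 mm by 85 mm) begins 54 mm behind the grasp point. The pads swing forward as they close: fully open they stand 13 mm farther back than shut.
Start: joints at [-1.412, 0.276, 1.505, -0, 1.361, -0.121], TCP at [0.159, -0.553, 0.231] pointing down, gripper open.
Joint ranges: [-2.89, 2.89], [-0.75, 2.08], [0.22, 2.7], [-1.18, 4.32], [0.11, 2.71], [-2.7, 2.7]. Speed limits (rad/s): [2.57, 2.57, 3.14, 3.14, 3.14, 3.14].

## Interface

Orientations are given as a unit quaternion [w, x, y, z].
In Python, from rig import telemetry, cams, manip, finder gives the robot as it stands. The module is installed in compiled form; this text tells all that it offers.
- The arm moves only by the tool carry_out, never from a script. Its argument "rows" is a list that holds one entry, the list of rows, each a list of 5 numbers: the gripper's target within -1 to 1 (fully open at 1, half-way at 0, shut at -1), then the shift along the world's x, y, z in cm, then the turn about the world's z in rad. A call has 1 to 12 rows; each row shifts and turns the commanded pose from where the row before left it; what a row does not reach is not made up. A row lasts 1/10 s, in which the tool goes at most 50 mm and 8.59 degrees, less where a joint would pass 70% of its speed; a pose out of reach is approached as far as the arm can. A call with a gripper value outside its range is refused whole. The fingers move at their own pace and stop on an object; "force" is the grip in N (left out, the last holds). Time passes only in rows, so rows that do not move let the fingers close. It gives the time, the measured TCP pose, the force and the opening at its end, in the units of the state.
- telemetry.get_state(): the state, without advancing time (a new reading comes with each control period).
- cams.get_image(name): name is "side" or "top" or "wrist"; returns a dict with "image" (480x640x3 uint8, red, green, blue), "camera_matrix" (3x3 intrinsics, pixels), "k1" (the pictures are not rectified: a ray, as slopes to the right and down, at radius r is drawn at 1 + k1 r^2 times it, then the intrinsics apply), "eye" and "attitude" of the camera in the world. Camera axes: x right, y down, z forward; pixel columns grow to the right and rows downward; lengths in m; the calibration is good to about 2 mm. A picture is of the moment at which its call begins. There is no depth.
- manip.sign_off(): hands the job in, once; it reports no verdict.
Trained networks look in a picture, given as the dict that the camera call returned (one of the last four; its "shot" number tells which), for a name from the list of things; names that differ only in an ending like _2 or _b are one class to them, and where a whole thing is asked for, a point or a joint stands for the part that bears it (a point fixed in the world has none). Each returns a list of dicts, best first, with "confidence" (0 to 1); they miss things now and then, are a little off and sometimes report something else, mostly with a low value. They report only what shows in the picture. A call takes as long as a camera call.
- finder.boxes_of(picture, thing): "xy" ([column, row] in pixels, amid what is visible of it).
The state is a dict: "clock": time; "qpos": joint angles; "qd": joint speeds; "effort": joint torques, N m; "position": TCP position; "ee_rot": TCP orientation; "contact_force": force on the tool from outside, world axes, zero at the start; "moment": the same for the moment, N m; "width": finger opening in m.
Only numpy, scipy, OpenCV 4.12 (cv2) and the standard library are available. Lean on these libraries where they do the work, as an engineer would, in place of code of your own. Each camera call takes 0.05 s, during which the arm holds its last target.

## Task

Clear the welding bench by sorting the five loose parts into their trays: stand both knobbed steel weights upright, side by side, in the yellow tray, stand the copper gas nozzle upright in the green tray, and lay the hex bolt and the hex nut flat on the floor of the blue tray, not on top of one another. Leave the two plain dark tins where they stand.

Things in the scene. Friction and masses are not known exactly. Their poses are not given: they have to be found in the camera images.
- large_weight: Large set-up weight: dark grey turned steel, 78 mm tall, round, about 0.7 kg. Body 43 mm across up to 56 mm height, then a round knob 34 mm across from there to the top (grip the knob by its sides; treat the groove under it as filled). Stands upright; origin at the centre of its underside, z up along its axis.
- small_weight: Small set-up weight: bright turned steel, 70 mm tall, round, about 0.37 kg. Body 33 mm across up to 50 mm height, then a round knob 26 mm across from there to the top (grip the knob by its sides; treat the groove as filled). Stands upright; origin at the centre of its underside, z up along its axis.
- torch_nozzle: Copper gas nozzle of a welding torch: a round tube, 22 mm across at its widest, 66 mm tall, 60 g, standing on its wide end. Origin at the centre of its underside, z up along its axis.
- hex_bolt: Steel hex bolt lying on its side, 78 mm long, 77 g. Its length runs along its y axis: shank 12 mm across from y = -39 to +29 mm, head 23 mm wide (x) and 20 mm high from y = +29 to +39 mm. Origin: middle of its length, at the underside of the head; the bolt's centre line is 10 mm above the origin. z up at the start. Balance point about y = +4 mm. It lies a few degrees tipped, on the head and the end of the shank.
- hex_nut: Bright steel hex nut lying flat, 10 mm thick, 30 g. 22 mm across flats along its x axis (further flats at 60 degree steps), 25 mm across corners along y. Origin: centre of its underside, z up.
- fastener_tray: Blue open tray, outside 138 mm (x) by 128 mm (y), inside 130 x 120 mm. Fixed in place. Floor 4 mm thick, walls 4 mm thick, rim 23 mm above the table. Origin: centre of its underside, on the table; x and y run along its sides, z up.
- weight_tray: Yellow open tray, outside 128 mm (x) by 98 mm (y), inside 120 x 90 mm. Fixed in place. Floor 4 mm thick, walls 4 mm thick, rim 23 mm above the table. Origin: centre of its underside, on the table; x and y run along its sides, z up.
- nozzle_tray: Green open tray, outside 90 x 90 mm, inside 82 x 82 mm. Fixed in place. Floor 4 mm thick, walls 4 mm thick, rim 23 mm above the table. Origin: centre of its underside, on the table; x and y run along its sides, z up.
- tall_tin: Bystander: plain black (dark grey in the light) round tin with a flat lid, 56 mm across, 62 mm tall, to stay where it stands. Origin: centre of its underside.
- short_tin: Bystander: plain black (dark grey in the light) round tin with a flat lid, 54 mm across, 55 mm tall, to stay where it stands. Origin: centre of its underside.

How it is judged:
At the end, for the whole second after the job is handed in: Both weights upright on the yellow tray's floor, nozzle upright on the green tray's floor (within 0.12 rad, underside at most 5 mm above it); in the blue tray the nut lies flat (0.2 rad, origin at most 14 mm up) and the bolt level (0.15 rad, 24 mm); all inside the walls and at rest (x of large_weight in the frame of weight_tray between -0.06 and 0.06 m and y of large_weight in the frame of weight_tray between -0.045 and 0.045 m and z of large_weight in the frame of weight_tray between -0.005 and 0.009 m and linear speed of each of large_weight, small_weight, torch_nozzle, hex_nut, hex_bolt below 0.02 m/s and angle between each of large_weight, small_weight, torch_nozzle's own z axis and vertical below 0.12 rad and x of small_weight in the frame of weight_tray between -0.06 and 0.06 m and y of small_weight in the frame of weight_tray between -0.045 and 0.045 m and z of small_weight in the frame of weight_tray between -0.005 and 0.009 m and x of torch_nozzle in the frame of nozzle_tray between -0.041 and 0.041 m and y of torch_nozzle in the frame of nozzle_tray between -0.041 and 0.041 m and z of torch_nozzle in the frame of nozzle_tray between -0.005 and 0.009 m and x of hex_nut in the frame of fastener_tray between -0.065 and 0.065 m and y of hex_nut in the frame of fastener_tray between -0.06 and 0.06 m and z of hex_nut in the frame of fastener_tray between -0.005 and 0.018 m and (angle between hex_nut's own z axis and vertical below 0.2 rad or angle between hex_nut's own z axis and vertical above 2.94 rad) and x of hex_bolt in the frame of fastener_tray between -0.065 and 0.065 m and y of hex_bolt in the frame of fastener_tray between -0.06 and 0.06 m and z of hex_bolt in the frame of fastener_tray between -0.005 and 0.028 m and angle between hex_bolt's own y axis and vertical between 1.42 and 1.72 rad); the robot touches nothing.
It fails at once if a dark tin was shifted by more than 15 mm (distance of any of tall_tin, short_tin from where it was at the start of the episode above 0.015 m).
It also fails if it takes over 112 s, if anything falls off the work surface, if the arm or the gripper's body presses on something with over 40 N, if the wrist force passes 120 N, or if a joint passes its speed limit or range.

## Working session

There is one attempt and no reset: what is moved stays moved. The work goes in short steps, Python scripts to look and compute and a tool call to move; the robot and the scene stay as the last step left them, time stands still between calls to the robot, and variables do not carry over. Pictures are saved under pics/ and viewed, and the job is handed in when it is done.

Besides the shell and the picture viewer there is one more tool, called by a JSON object that holds its "fn" and its "kwargs", one argument or row to a line. carry_out: Moves the arm, as the interface text tells. Its arguments: {"type":"object","properties":{"rows":{"type":"array","items":{"type":"array","items":{"type":"array","items":{"type":"number"}}}},"force":{"type":"number"}},"required":["rows"]}

```bash
mkdir -p pics; cat > h.py <<'E'
import numpy as np, cv2
from rig import telemetry, cams, manip, finder
def R_of(a):
    a=np.array(a,float)
    if a.shape==(3,3): return a
    from scipy.spatial.transform import Rotation as R
    return R.from_quat([a[1],a[2],a[3],a[0]]).as_matrix()
def ray(p,uv):
    K=np.array(p["camera_matrix"]); k1=p["k1"]
    d=np.array([(uv[0]-K[0,2])/K[0,0],(uv[1]-K[1,2])/K[1,1]])
    s=d.copy()
    for _ in range(30): s=d/(1+k1*(s@s))
    v=R_of(p["attitude"])@np.array([s[0],s[1],1]); return np.array(p["eye"],float),v
def at_z(p,uv,z):
    e,v=ray(p,uv); return e+v*(z-e[2])/v[2]
def proj(p,X):
    c=R_of(p["attitude"]).T@(np.array(X,float)-np.array(p["eye"])); s=c[:2]/c[2]
    s=s*(1+p["k1"]*(s@s)); K=np.array(p["camera_matrix"]); return np.array([K[0,0]*s[0]+K[0,2],K[1,1]*s[1]+K[1,2]])
def save(p,n): cv2.imwrite(f"pics/{n}.png",np.ascontiguousarray(p["image"][:,:,::-1]))
names=["large_weight","small_weight","torch_nozzle","hex_bolt","hex_nut","fastener_tray","weight_tray","nozzle_tray","tall_tin","short_tin"]
E
python3 - <<'E'
from h import *
s=telemetry.get_state(); print(s)
for n in ["top","side","wrist"]:
    p=cams.get_image(n); save(p,n+"0")
    print(n,p["k1"],p["eye"],p["attitude"],p["camera_matrix"])
    if n!="wrist":
      for t in names:
        print(t,[(np.round(b["xy"],1).tolist(),round(b["confidence"],2),np.round(at_z(p,b["xy"],0.0),3).tolist()) for b in finder.boxes_of(p,t)[:3]])
print(telemetry.get_state()["clock"])
E
```

```text
{'clock': 0.0, 'qpos': array([-1.41200419e+00,  2.76579362e-01,  1.50611714e+00, -2.33928589e-05,
        1.36073527e+00, -1.21003694e-01]), 'qd': array([ 0.00056976,  0.00165125,  0.00102371,  0.00064981, -0.00027951,
        0.00010769]), 'effort': array([ 4.64190889e-04, -4.16774762e+01, -2.45804268e+01, -1.45202762e-04,
        1.11249115e-02,  9.88545906e-06]), 'position': array([ 0.15869103, -0.55211074,  0.23045502]), 'ee_rot': array([-6.29586741e-04,  7.98800055e-01, -6.01595899e-01, -6.70327892e-04]), 'contact_force': array([ 0.68970897, -0.36732932, -1.33154671]), 'moment': array([-0.03009008, -0.00052845, -0.056538  ]), 'width': 0.08561215855106595}
top -0.08853223208050179 [ 0.32811023 -0.01557009  1.34393063] [ 0.0359359  -0.69863828  0.7131869  -0.04447036] [[499.15030499   0.         318.72564198]
 [  0.         499.15030499 237.98381187]
 [  0.           0.           1.        ]]
large_weight [([381.4, 264.5], 0.8, [0.406, -0.201, 0.0])]
small_weight []
torch_nozzle [([330.7, 251.4], 0.37, [0.444, -0.065, 0.0]), ([382.2, 264.5], 0.19, [0.406, -0.203, 0.0])]
hex_bolt [
[... 881 characters left out ...]
[0.407, 0.183, 0.0])]
hex_nut [([378.7, 402.5], 0.5, [0.326, 0.305, 0.0])]
fastener_tray [([250.7, 332.8], 0.59, [0.556, 0.171, 0.0])]
weight_tray [([262.8, 211.7], 0.72, [0.601, -0.231, 0.0]), ([381.0, 407.1], 0.25, [0.322, 0.313, 0.0])]
nozzle_tray [([231.5, 268.9], 0.75, [0.631, -0.007, 0.0])]
tall_tin [([288.4, 168.6], 0.69, [0.565, -0.457, 0.0]), ([293.2, 407.8], 0.25, [0.46, 0.324, 0.0])]
short_tin [([291.8, 407.1], 0.64, [0.462, 0.323, 0.0])]
wrist -0.04540055536053016 [ 0.22275914 -0.53426672  0.37411739] [ 0.10619894  0.79177197 -0.59616207 -0.08006074] [[356.08359125   0.         322.05911778]
 [  0.         356.08359125 237.48373015]
 [  0.           0.           1.        ]]
1.15
```

View images.

View pics/top0.png

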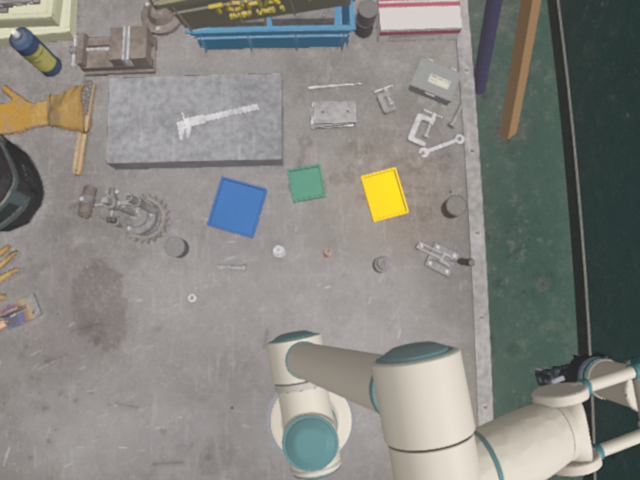

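View pics/side0.png

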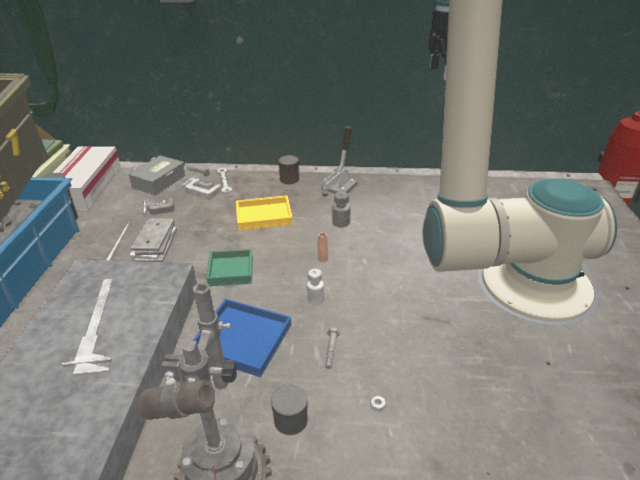

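View pics/wrist0.png

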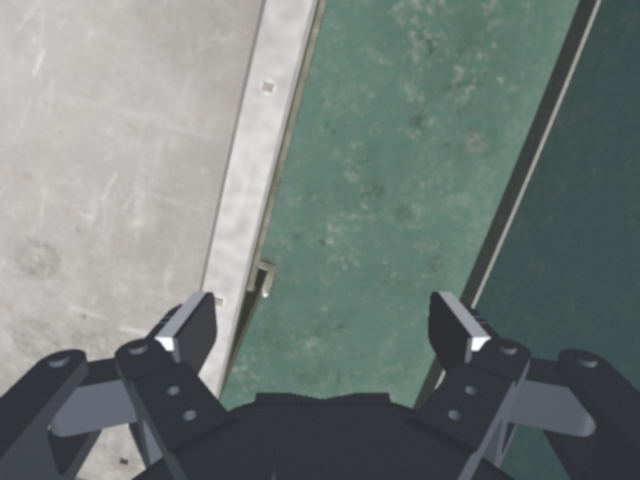

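```bash
python3 - <<'E'
import cv2,numpy as np
t=cv2.imread("pics/top0.png"); s=cv2.imread("pics/side0.png")
c=t[155:310,180:420]; c=cv2.resize(c,None,fx=3.3,fy=3.3,interpolation=cv2.INTER_CUBIC); cv2.imwrite("pics/topz.png",c)
c=s[180:420,200:400]; c=cv2.resize(c,None,fx=2.5,fy=2.5,interpolation=cv2.INTER_CUBIC); cv2.imwrite("pics/sidez.png",c)
E
```

```text
(no output)
```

View pics/topz.png

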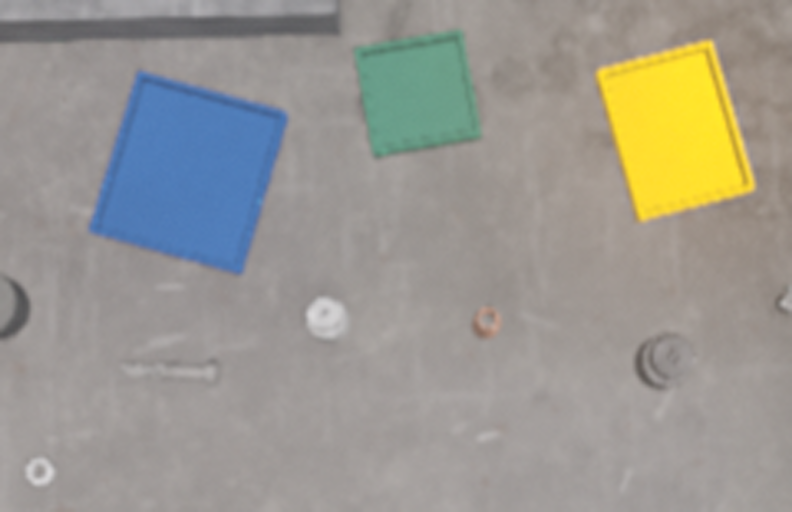

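View pics/sidez.png

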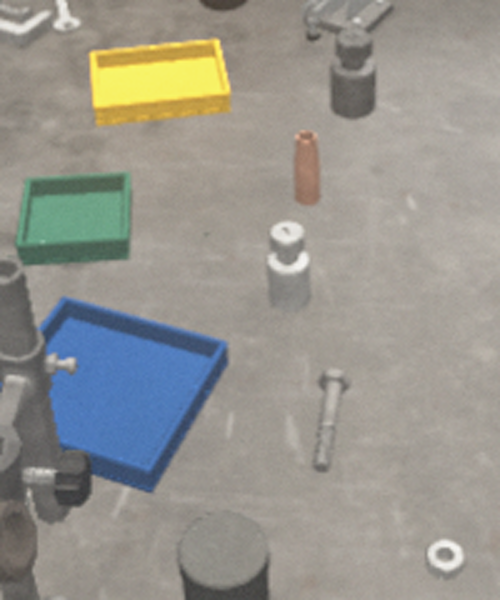

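```bash
python3 - <<'E'
from h import *
T=cams.get_image("top");S=cams.get_image("side")
def t(u):return np.array(u)/3.3+[180-.35,155-.35]
def s(u):return np.array(u)/2.5+[200-.3,180-.3]
def tri(a,b):
    e1,v1=ray(T,a);e2,v2=ray(S,b)
    A=np.stack([v1,-v2],1);x=np.linalg.lstsq(A,e2-e1,rcond=None)[0]
    return np.round((e1+v1*x[0]+e2+v2*x[1])/2,4),round(np.linalg.norm(e1+v1*x[0]-e2-v2*x[1]),4)
for n,a,b,z in [("small",(326,316),(287,232),.07),("noz",(487,321),(307,134),.066),("large",(671,355),(353,38),.078),("bhead",(209,371),(334,378),.012),("bend",(125,370),(321,464),.008),("nut",(39,471),(445,556),.01)]:
    print(n,tri(t(a),s(b)),"top@z",np.round(at_z(T,t(a),z)[:2],4),"side@z",np.round(at_z(S,s(b),z)[:2],4))
for n,c in [("Y",[(600,70),(713,41),(754,187),(641,220)]),("G",[(356,48),(461,32),(480,138),(376,155)]),("B",[(140,72),(287,112),(242,272),(92,232)])]:
    P=np.array([at_z(T,t(q),.023)[:2] for q in c]); print(n,P.mean(0).round(4),[ (np.linalg.norm(P[(i+1)%4]-P[i]).round(3),np.degrees(np.arctan2(*(P[(i+1)%4]-P[i])[::-1])).round(1)) for i in range(4)])
E
```

```text
small (array([0.4449, 0.0716, 0.066 ]), np.float64(0.0018)) top@z [0.4436 0.0713] side@z [0.4453 0.0762]
noz (array([ 0.4382, -0.0536,  0.0678]), np.float64(0.0018)) top@z [ 0.4375 -0.0536] side@z [ 0.4393 -0.0561]
large (array([ 0.4067, -0.1949,  0.0769]), np.float64(0.0012)) top@z [ 0.4072 -0.1947] side@z [ 0.4061 -0.1929]
bhead (array([0.4053, 0.1702, 0.0144]), np.float64(0.0011)) top@z [0.406  0.1706] side@z [0.4049 0.168 ]
bend (array([0.4093, 0.2402, 0.0046]), np.float64(0.0014)) top@z [0.4084 0.2396] side@z [0.4098 0.2429]
nut (array([0.3278, 0.3098, 0.0075]), np.float64(0.0)) top@z [0.3279 0.3092] side@z [0.328  0.3116]
Y [ 0.5956 -0.2142] [(np.float64(0.097), np.float64(-76.3)), (np.float64(0.126), np.float64(-166.9)), (np.float64(0.097), np.float64(105.2)), (np.float64(0.129), np.float64(13.2))]
G [ 0.6294 -0.003 ] [(np.float64(0.087), np.float64(-82.2)), (np.float64(0.09), np.float64(-171.3)), (np.float64(0.086), np.float64(98.3)), (np.float64(0.091), np.float64(9.6))]
B [0.5681 0.1838] [(np.float64(0.126), np.float64(-106.7)), (np.float64(0.136), np.float64(164.0)), (np.float64(0.127), np.float64(73.9)), (np.float64(0.137), np.float64(-16.4))]
```

{"fn": "carry_out", "kwargs": {
  "rows": [
    [[1, 2, 3, 0, 0], [1, 2, 3, 0, 0], [1, 2, 3, 0, 0], [1, 2, 3, 0, 0], [1, 2, 3, 0, 0], [1, 2, 3, 0, 0], [1, 2, 3, 0, 0], [1, 2, 3, 0, 0], [1, 2, 3, 0, 0], [1, 2, 3, 0, 0], [1, 2, 3, 0, 0], [1, 2.5, 2.7, 0, 0]]
  ],
  "force": 80
}}

```text
clock: 2.45
position: [0.404, -0.1941, 0.2316]
ee_rot: [0.0, 0.799, -0.602, 0.0]
contact_force: [0.9, -0.7, 0.3]
width: 0.0854
```

```bash
cat > look.py <<'E'
import sys
from h import *
n,thing,z=sys.argv[1],sys.argv[2],float(sys.argv[3])
p=cams.get_image("wrist"); save(p,n); s=telemetry.get_state()
print("tcp",np.round(s["position"],4),"w",round(s["width"],4),"F",np.round(s["contact_force"],1),"t",s["clock"])
for b in finder.boxes_of(p,thing)[:3]: print(np.round(b["xy"],1),round(b["confidence"],2),np.round(at_z(p,b["xy"],z),4))
np.save("p.npy",p,allow_pickle=True)
E
python3 look.py w1 large_weight 0.05
```

```text
tcp [ 0.4079 -0.1903  0.2317] w 0.0854 F [ 2.4  2.5 -0.3] t 2.5
[321.7 209.9] 0.68 [ 0.4081 -0.1926  0.05  ]
```

View pics/w1.png

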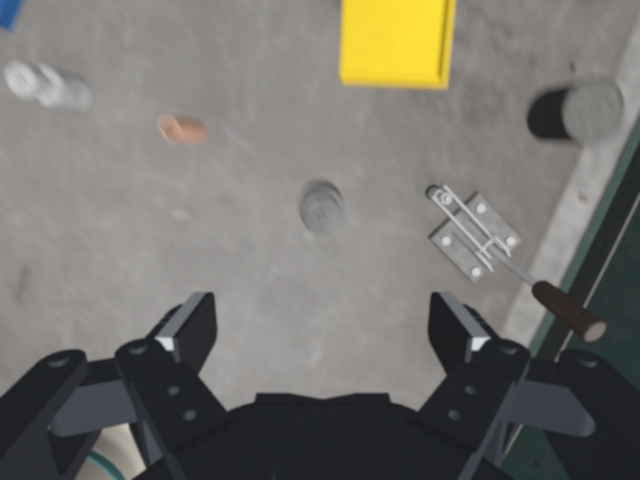

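{"fn": "carry_out", "kwargs": {
  "rows": [
    [[1, 0, 0, -2, 0], [1, 0, 0, -3, 0], [1, 0, 0, -3, 0], [1, 0, 0, -2, 0], [1, 0, 0, 0, 0], [1, 0, 0, 0, 0]]
  ]
}}

```text
clock: 3.15
position: [0.4038, -0.1963, 0.1317]
ee_rot: [0.0, 0.799, -0.602, 0.0]
contact_force: [0.2, 0.1, -0.0]
width: 0.0853
```

```bash
python3 look.py w2 large_weight 0.06
```

```text
tcp [ 0.4044 -0.1966  0.1323] w 0.0855 F [ 0.2  0.2 -0.2] t 3.2
[319.9 240.7] 0.59 [ 0.409  -0.1933  0.06  ]
```

View pics/w2.png

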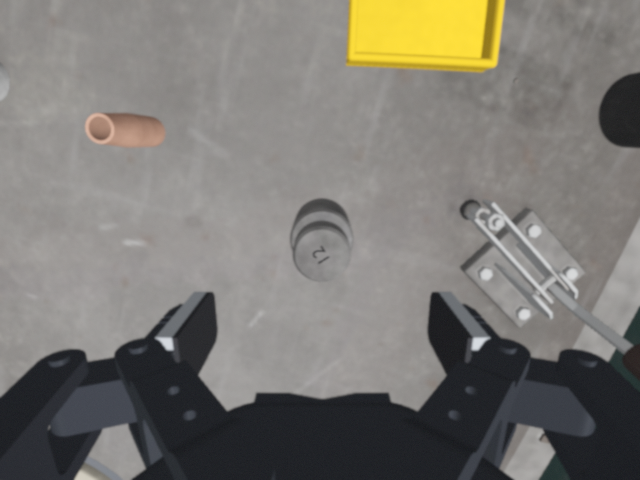

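```bash
cat > px.py <<'E'
import sys
from h import *
p=np.load("p.npy",allow_pickle=True).item()
for a in sys.argv[1:]:
    u,v,z=map(float,a.split(",")); print(a,np.round(at_z(p,(u,v),z),4))
E
python3 px.py 323,253,.078 100,128,.066 322,220,0.056; python3 -c "
from h import *
p=np.load('p.npy',allow_pickle=True).item(); print(proj(p,[0.4044,-0.1966,0.078]))"
```

```text
323,253,.078 [ 0.4073 -0.1958  0.078 ]
100,128,.066 [ 0.4403 -0.0536  0.066 ]
322,220,0.056 [ 0.4213 -0.1912  0.056 ]
[322.9537107  257.96635142]
```

{"fn": "carry_out", "kwargs": {
  "rows": [
    [[1, 0.3, 0.1, -2, 0], [1, 0, 0, -3, 0], [1, 0, 0, -1.4, 0], [1, 0, 0, -1, 0], [-1, 0, 0, 0, 0], [-1, 0, 0, 0, 0], [-1, 0, 0, 0, 0], [-1, 0, 0, 0, 0], [-1, 0, 0, 0, 0], [-1, 0, 0, 0, 0], [-1, 0, 0, 0, 0]]
  ],
  "force": 80
}}

```text
clock: 4.35
position: [0.4076, -0.195, 0.0587]
ee_rot: [-0.0, 0.799, -0.602, 0.001]
contact_force: [-0.2, 1.4, 6.6]
width: 0.0306
```

{"fn": "carry_out", "kwargs": {
  "rows": [
    [[-1, 0, 0, 0, 0], [-1, 0, 0, 0, 0], [-1, 0, 0, 1, 0], [-1, 0, 0, 2, 0], [-1, 0, 0, 2, 0], [-1, 0, 0, 0, 0], [-1, 0, 0, 0, 0]]
  ]
}}

```text
clock: 5.05
position: [0.4064, -0.1944, 0.1071]
ee_rot: [0.0, 0.799, -0.602, -0.0]
contact_force: [0.3, -0.7, -7.1]
width: 0.0309
```

```bash
python3 look.py w3 large_weight 0.06
```

```text
tcp [ 0.4058 -0.194   0.1065] w 0.0306 F [ 0.1  0.6 -8. ] t 5.1
[321.8 292.5] 0.58 [ 0.3887 -0.1993  0.06  ]
[438.6  32.6] 0.29 [ 0.5354 -0.2162  0.06  ]
```

View pics/w3.png

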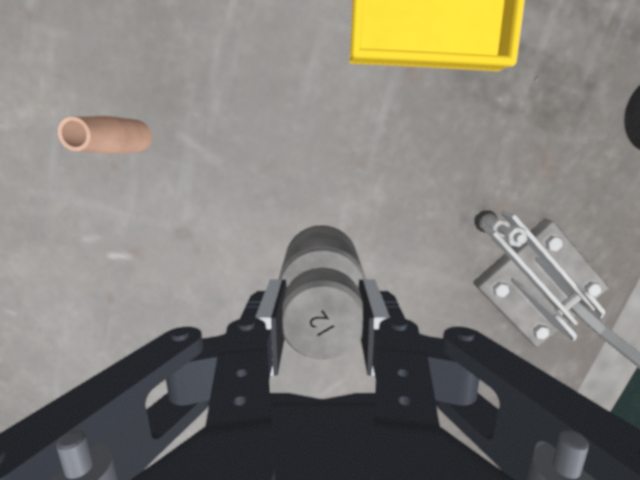

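{"fn": "carry_out", "kwargs": {
  "rows": [
    [[-1, 0, 0, 1, 0], [-1, 2, 0, 1, 0], [-1, 3, -0.2, 0, 0], [-1, 3, -0.2, 0, 0], [-1, 3, -0.2, 0, 0], [-1, 3, -0.2, 0, 0], [-1, 3, -0.2, 0, 0], [-1, 3, -0.2, 0, 0], [-1, 1.7, -0.2, 0, 0], [-1, 0, 0, 0, 0], [-1, 0, 0, 0, 0], [-1, 0, 0, 0, 0]]
  ]
}}

```text
clock: 6.35
position: [0.6224, -0.2083, 0.1266]
ee_rot: [0.0, 0.799, -0.602, -0.001]
contact_force: [-0.3, 0.2, -7.4]
width: 0.0303
```

```bash
python3 look.py w4 weight_tray 0.01
```

```text
tcp [ 0.6226 -0.2084  0.1269] w 0.0308 F [ 0.   0.6 -6.7] t 6.4
[309.6 217.6] 0.6 [ 0.6301 -0.1962  0.01  ]
```

View pics/w4.png

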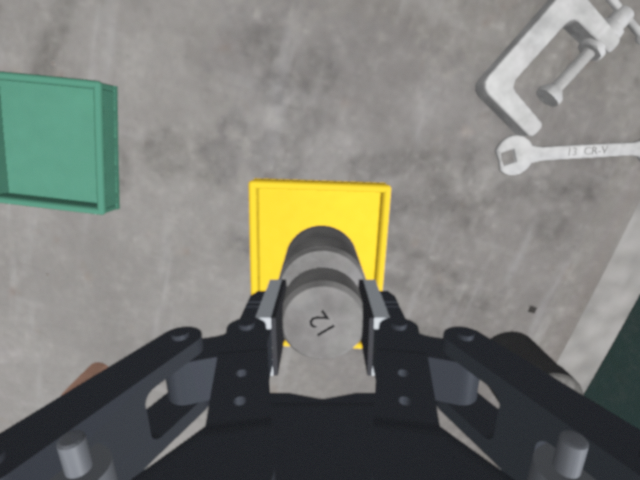

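```bash
python3 px.py 250,181,.023 391,184,.023; python3 -c "
import numpy as np
c=np.array([.5956,-.2142]);a=np.radians(13.3);R=np.array([[np.cos(a),-np.sin(a)],[np.sin(a),np.cos(a)]])
print([c+R@v for v in ([.064,.049],[.064,-.049])])"
```

```text
250,181,.023 [ 0.6465 -0.1494  0.023 ]
391,184,.023 [ 0.6714 -0.2435  0.023 ]
[array([ 0.64661101, -0.15179105]), array([ 0.66915588, -0.24716258])]
```

{"fn": "carry_out", "kwargs": {
  "rows": [
    [[-1, 0, 0.1, -2, 0], [-1, 0, 0.1, -2, 0], [-1, 0, 0, -1.2, 0], [-1, 0, 0, -0.6, 0], [-1, 0, 0, -0.3, 0], [-1, 0, 0, -0.2, 0], [-1, 0, 0, 0, 0], [-1, 0, 0, 0, 0]]
  ]
}}

```text
clock: 7.25
position: [0.6243, -0.2069, 0.0651]
ee_rot: [-0.0, 0.799, -0.602, 0.001]
contact_force: [-0.1, 0.3, -7.0]
width: 0.0308
```

{"fn": "carry_out", "kwargs": {
  "rows": [
    [[-1, 0, 0, -0.1, 0], [-1, 0, 0, -0.1, 0], [-1, 0, 0, 0, 0]]
  ]
}}

```text
clock: 7.55
position: [0.6241, -0.2068, 0.0629]
ee_rot: [-0.0, 0.799, -0.602, 0.001]
contact_force: [-0.0, 0.2, -3.8]
width: 0.0302
```

{"fn": "carry_out", "kwargs": {
  "rows": [
    [[-1, 0, 0, -0.05, 0], [0.3, 0, 0, 0, 0], [0.3, 0, 0, 0, 0], [0.3, 0, 0, 0, 0], [0.3, 0, 0, 0, 0], [0.3, 0, 0, 1, 0], [0.3, 0, 0, 2, 0], [0.3, 0, 0, 3, 0], [1, 0, 0, 3, 0], [1, 0, 0, 2, 0], [1, 0, 0, 0, 0]]
  ]
}}

```text
clock: 8.65
position: [0.626, -0.2076, 0.1764]
ee_rot: [-0.001, 0.799, -0.602, 0.004]
contact_force: [0.2, 0.2, 0.1]
width: 0.0857
```

```bash
python3 look.py w5 large_weight 0.06
```

```text
tcp [ 0.6248 -0.2071  0.1741] w 0.0856 F [-0.2  0.2 -0.3] t 8.7
[317.6 232.2] 0.84 [ 0.6258 -0.2048  0.06  ]
```

View pics/w5.png

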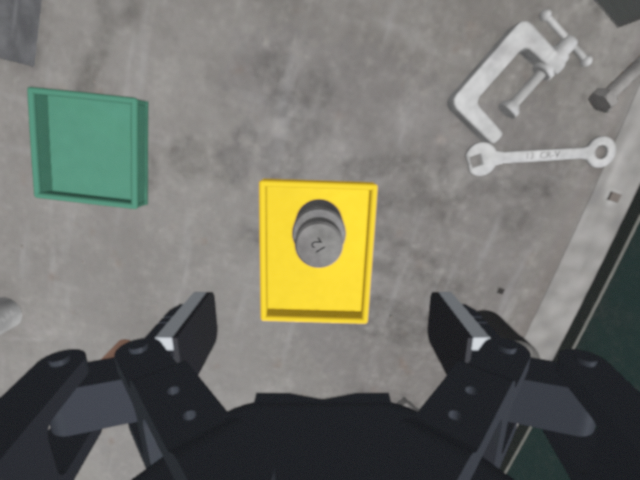

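{"fn": "carry_out", "kwargs": {
  "rows": [
    [[1, -1.5, 2.3, 0, 0], [1, -2, 3, 0, 0], [1, -2, 3, 0, 0], [1, -2, 3, 0, 0], [1, -2, 3, -1, 0], [1, -2, 3, -1, 0], [1, -2, 3, -1, 0], [1, -2, 3, -1, 0], [1, -1.5, 3, 0, 0], [1, -1, 1.7, 0, 0], [1, 0, 0, 0, 0], [1, 0, 0, 0, 0]]
  ]
}}

```text
clock: 9.95
position: [0.4433, 0.0733, 0.131]
ee_rot: [0.001, 0.799, -0.601, -0.0]
contact_force: [0.8, 0.7, 1.0]
width: 0.0853
```

```bash
python3 look.py w6 small_weight 0.06
```

```text
tcp [0.4439 0.0728 0.1313] w 0.0852 F [ 0.8 -1.2  0.4] t 10.0
[319.2 239.9] 0.88 [0.449  0.0768 0.06  ]
```

View pics/w6.png

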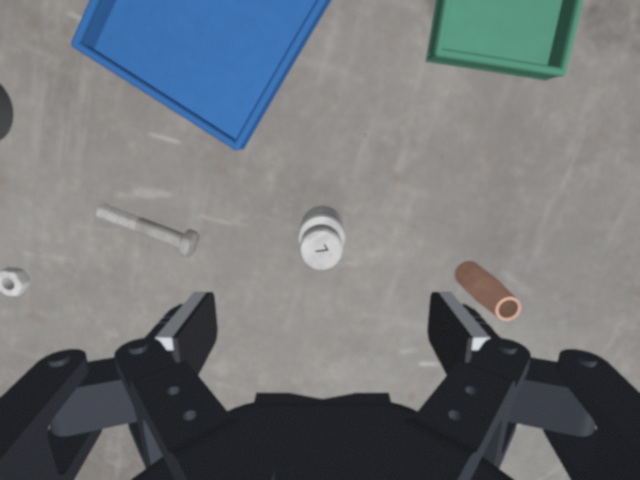

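```bash
python3 px.py 321.5,250,.07 507,309,.066 97,211,.006 148,229,.01 191,242,.012 11,283,.01
```

```text
321.5,250,.07 [0.4461 0.0744 0.07  ]
507,309,.066 [ 0.4397 -0.053   0.066 ]
97,211,.006 [0.4087 0.2457 0.006 ]
148,229,.01 [0.4071 0.2026 0.01  ]
191,242,.012 [0.4069 0.1678 0.012 ]
11,283,.01 [0.3287 0.3086 0.01  ]
```

{"fn": "carry_out", "kwargs": {
  "rows": [
    [[1, 0.2, 0.1, -2, 0], [1, 0, 0, -3, 0], [1, 0, 0, -1.8, 0], [1, 0, 0, -1, 0], [-1, 0, 0, 0, 0], [-1, 0, 0, 0, 0], [-1, 0, 0, 0, 0], [-1, 0, 0, 0, 0], [-1, 0, 0, 0, 0], [-1, 0, 0, 0, 0], [-1, 0, 0, 0, 0], [-1, 0, 0, 0, 0]]
  ],
  "force": 70
}}

```text
clock: 11.25
position: [0.4468, 0.0744, 0.055]
ee_rot: [-0.001, 0.799, -0.601, 0.001]
contact_force: [-0.4, 0.5, 5.4]
width: 0.022
```

{"fn": "carry_out", "kwargs": {
  "rows": [
    [[-1, 0, 0, 0, 0], [-1, 0, 0, 1, 0], [-1, 0, 0, 2, 0], [-1, 0, 0, 3, 0], [-1, 0, 0, 3, 0], [-1, 0, 0, 0, 0], [-1, 0, 0, 0, 0]]
  ]
}}

```text
clock: 11.95
position: [0.4454, 0.0744, 0.1439]
ee_rot: [-0.0, 0.799, -0.602, 0.0]
contact_force: [0.4, -1.1, -5.0]
width: 0.022
```

```bash
python3 look.py w7 small_weight 0.06
```

```text
tcp [0.4445 0.0744 0.1429] w 0.0219 F [-0.2 -0.  -4.1] t 12.0
[323.1 288.1] 0.81 [0.4154 0.065  0.06  ]
```

View pics/w7.png

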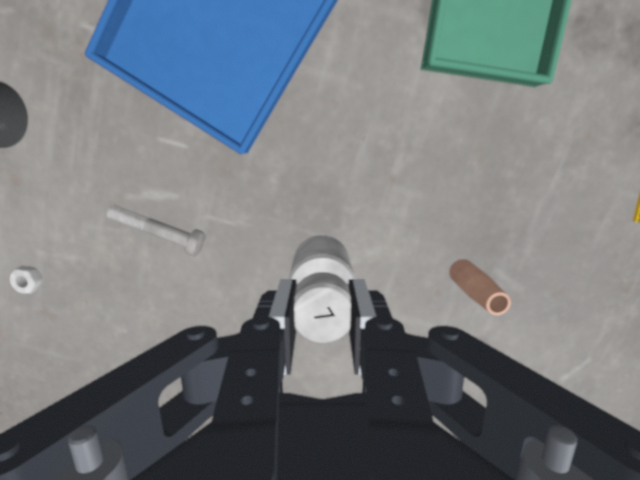

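{"fn": "carry_out", "kwargs": {
  "rows": [
    [[-1, 0.5, -1.3, 1, 0], [-1, 1.2, -3, 0, 0], [-1, 1.2, -3, 0, 0], [-1, 1.2, -3, 0, 0], [-1, 1.2, -3, 0, 0], [-1, 1.2, -3, 0, 0], [-1, 1.2, -3, 0, 0], [-1, 1.2, -3, 0, 0], [-1, 1.2, -3, 0, 0], [-1, 1.2, -3, 0, 0], [-1, 1, -1, 0, 0], [-1, 0, 0, 0, 0]]
  ]
}}

```text
clock: 13.25
position: [0.5698, -0.2212, 0.1527]
ee_rot: [0.0, 0.798, -0.602, -0.0]
contact_force: [-0.6, -0.2, -4.0]
width: 0.0218
```

{"fn": "carry_out", "kwargs": {
  "rows": [
    [[-1, 0, 0, -2, 0], [-1, 0, 0, -3, 0], [-1, 0, 0, -2, 0], [-1, 0, 0, -0.5, 0], [-1, 0, 0, 0, 0], [-1, 0, 0, 0, 0]]
  ]
}}

```text
clock: 13.85
position: [0.5694, -0.2186, 0.0799]
ee_rot: [-0.0, 0.799, -0.601, 0.001]
contact_force: [0.0, 0.7, -3.8]
width: 0.0219
```

```bash
python3 look.py w8 small_weight 0.06
```

```text
tcp [ 0.5697 -0.2188  0.0803] w 0.0216 F [ 0.4  0.4 -3.2] t 13.9
[318.1 288.6] 0.93 [ 0.565  -0.2178  0.06  ]
```

View pics/w8.png

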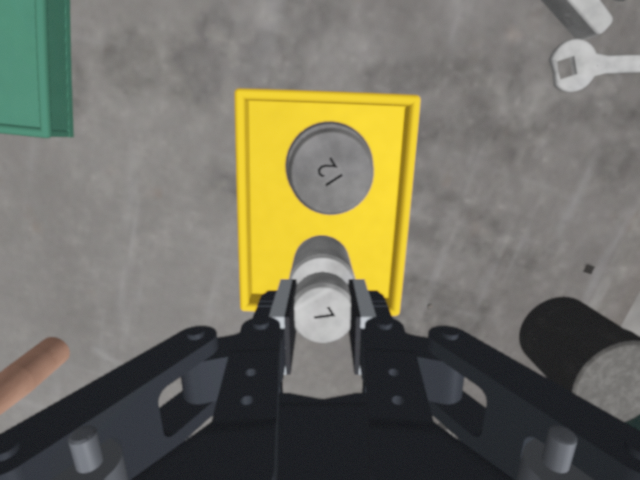

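{"fn": "carry_out", "kwargs": {
  "rows": [
    [[-1, 0, 0, -1, 0], [-1, 0, 0, -0.7, 0], [-1, 0, 0, -0.3, 0], [-1, 0, 0, -0.1, 0], [-1, 0, 0, 0, 0], [-1, 0, 0, 0, 0]]
  ]
}}

```text
clock: 14.55
position: [0.5688, -0.2183, 0.0591]
ee_rot: [-0.0, 0.799, -0.602, 0.0]
contact_force: [-1.6, 1.9, 4.2]
width: 0.0217
```

Fz changed from −3.6 N to +4 N, so the small weight is on the floor. I'll release it.

{"fn": "carry_out", "kwargs": {
  "rows": [
    [[0, 0, 0, 0, 0], [0, 0, 0, 0, 0], [0, 0, 0, 0, 0], [0, 0, 0, 0, 0], [0, 0, 0, 1, 0], [0, 0, 0, 2, 0], [0, 0, 0, 3, 0], [1, 0, 0, 3, 0], [1, 0, 0, 2, 0], [1, 0, 0, 0, 0]]
  ]
}}

```text
clock: 15.55
position: [0.5709, -0.2198, 0.172]
ee_rot: [-0.001, 0.799, -0.602, 0.004]
contact_force: [0.3, -0.2, 0.3]
width: 0.0835
```

```bash
python3 look.py w9 small_weight 0.06
```

```text
tcp [ 0.5697 -0.2192  0.1698] w 0.085 F [0.3 0.2 0.3] t 15.6
[315.6 231.4] 0.81 [ 0.5719 -0.2151  0.06  ]
```

View pics/w9.png

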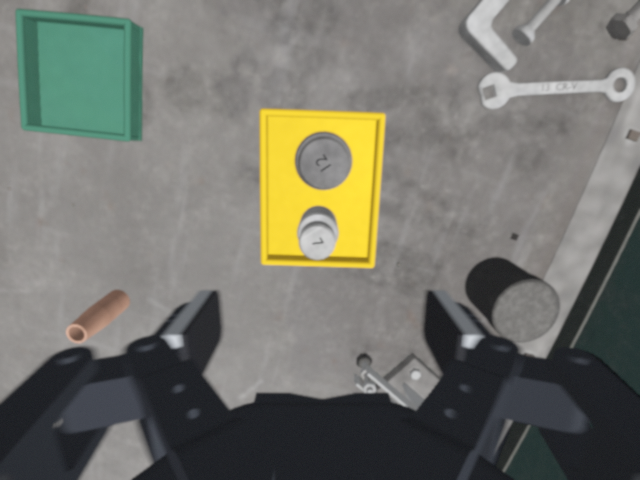

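{"fn": "carry_out", "kwargs": {
  "rows": [
    [[1, -2, 2.6, 0, 0], [1, -2, 2.5, 0, 0], [1, -2, 2.5, 0, 0], [1, -2, 2.5, 0, 0], [1, -2, 2.5, -1, 0], [1, -2, 2.5, -2, 0], [1, -1, 1.5, -1, 0], [1, 0, 0, 0, 0], [1, 0, 0, 0, 0], [1, 0, 0, 0, 0]]
  ]
}}

```text
clock: 16.65
position: [0.4402, -0.0536, 0.1281]
ee_rot: [-0.0, 0.799, -0.602, 0.001]
contact_force: [-0.3, -0.6, -0.4]
width: 0.0857
```

```bash
python3 look.py w10 torch_nozzle 0.06
```

```text
tcp [ 0.4402 -0.0537  0.1282] w 0.0858 F [ 0.2  0.9 -0.7] t 16.7
[320.8 240.1] 0.68 [ 0.447  -0.0508  0.06  ]
```

View pics/w10.png

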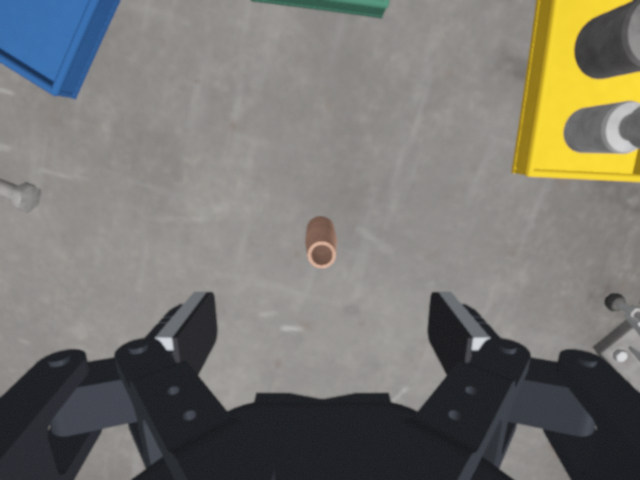

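{"fn": "carry_out", "kwargs": {
  "rows": [
    [[1, 0, 0, -2, 0], [1, 0, 0, -3, 0], [1, 0, 0, -3, 0], [1, 0, 0, -1.8, 0], [1, 0, 0, -1, 0], [-1, 0, 0, 0, 0], [-1, 0, 0, 0, 0], [-1, 0, 0, 0, 0], [-1, 0, 0, 0, 0], [-1, 0, 0, 0, 0], [-1, 0, 0, 0, 0], [-1, 0, 0, 0, 0]]
  ],
  "force": 35
}}

```text
clock: 17.95
position: [0.4395, -0.0529, 0.0207]
ee_rot: [-0.0, 0.799, -0.602, 0.001]
contact_force: [-0.9, 0.1, 6.5]
width: 0.0194
```

{"fn": "carry_out", "kwargs": {
  "rows": [
    [[-1, 0, 0, 0, 0], [-1, 0, 0, 0, 0], [-1, 0, 0, 1, 0], [-1, 0, 0, 2, 0], [-1, 0, 0, 3, 0], [-1, 0, 0, 2, 0], [-1, 0, 0, 0, 0], [-1, 0, 0, 0, 0]]
  ]
}}

```text
clock: 18.75
position: [0.4386, -0.0526, 0.1]
ee_rot: [-0.0, 0.799, -0.602, 0.0]
contact_force: [0.5, 0.2, -1.2]
width: 0.0197
```

```bash
python3 look.py w11 torch_nozzle 0.06
```

```text
tcp [ 0.438  -0.0524  0.0993] w 0.0192 F [-0.5 -0.5 -0.8] t 18.8
[320.2 321.5] 0.9 [ 0.4066 -0.0607  0.06  ]
```

View pics/w11.png

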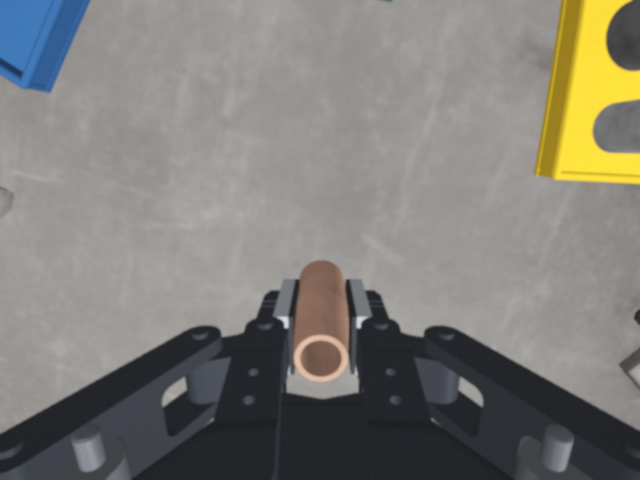

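{"fn": "carry_out", "kwargs": {
  "rows": [
    [[-1, 1.1, 0.2, 0, 0], [-1, 2, 0.5, 0, 0], [-1, 3, 0.8, 0, 0], [-1, 3, 0.8, 0, 0], [-1, 3, 0.8, 0, 0], [-1, 3, 0.8, 0, 0], [-1, 3, 0.8, 0, 0], [-1, 1, 0.2, 0, 0], [-1, 0, 0, -2, 0], [-1, 0, 0, -1, 0], [-1, 0, 0, 0, 0], [-1, 0, 0, 0, 0]]
  ]
}}

```text
clock: 20.05
position: [0.629, -0.0038, 0.0695]
ee_rot: [0.0, 0.799, -0.602, -0.001]
contact_force: [-0.2, 0.2, -0.2]
width: 0.0197
```

```bash
python3 look.py w12 nozzle_tray 0.01
```

```text
tcp [ 0.6296 -0.0039  0.0701] w 0.0196 F [-0.1  0.4 -0.2] t 20.1
[313.5 228.9] 0.66 [0.6434 0.0056 0.01  ]
```

View pics/w12.png

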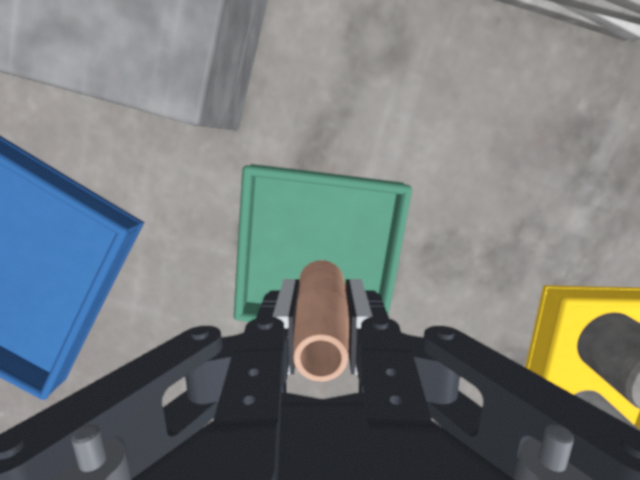

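{"fn": "carry_out", "kwargs": {
  "rows": [
    [[-1, 0, 0, -1.5, 0], [-1, 0, 0, -1.5, 0], [-1, 0, 0, -0.9, 0], [-1, 0, 0, -0.3, 0], [-1, 0, 0, -0.1, 0], [-1, 0, 0, -0.1, 0], [-1, 0, 0, 0, 0], [-1, 0, 0, 0, 0]]
  ]
}}

```text
clock: 20.95
position: [0.6302, -0.0037, 0.0263]
ee_rot: [-0.0, 0.799, -0.602, 0.0]
contact_force: [-0.1, 0.1, -0.4]
width: 0.0192
```

{"fn": "carry_out", "kwargs": {
  "rows": [
    [[-1, 0, 0, -0.1, 0], [-1, 0, 0, -0.1, 0], [-1, 0, 0, 0, 0]]
  ]
}}

```text
clock: 21.25
position: [0.6301, -0.0037, 0.0248]
ee_rot: [-0.0, 0.799, -0.602, 0.0]
contact_force: [-1.0, 0.5, 4.1]
width: 0.0191
```

{"fn": "carry_out", "kwargs": {
  "rows": [
    [[-0.1, 0, 0, 0, 0], [-0.1, 0, 0, 0, 0], [-0.1, 0, 0, 0, 0], [-0.1, 0, 0, 0, 0], [-0.1, 0, 0, 1, 0], [-0.1, 0, 0, 2, 0], [-0.1, 0, 0, 3, 0], [1, 0, 0, 3, 0], [1, 0, 0, 2, 0], [1, 0, 0, 0, 0]]
  ]
}}

```text
clock: 22.25
position: [0.6323, -0.0039, 0.1381]
ee_rot: [-0.002, 0.799, -0.602, 0.004]
contact_force: [0.2, -0.0, 0.1]
width: 0.0798
```

```bash
python3 look.py w13 torch_nozzle 0.06
```

```text
tcp [ 0.6309 -0.0038  0.1359] w 0.0854 F [-0.2  0.8 -0.6] t 22.3
[319.2 243.1] 0.88 [ 0.6347 -0.0015  0.06  ]
[ 75.8 231.1] 0.44 [0.5986 0.1537 0.06  ]
```

View pics/w13.png

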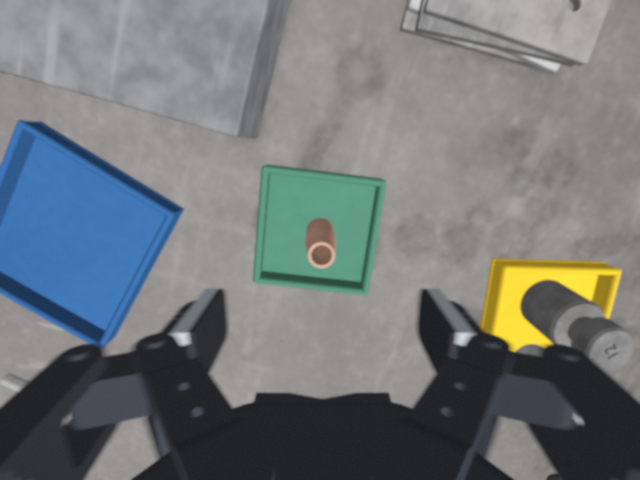

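{"fn": "carry_out", "kwargs": {
  "rows": [
    [[1, -1.4, 0.7, 0, 0.1], [1, -2, 2, 0, 0.12], [1, -2, 2, 0, 0.12], [1, -2, 2, 0, 0.12], [1, -2, 2, 0, 0.12], [1, -2, 2, 0, 0.12], [1, -2, 2, 0, 0.12], [1, -2, 2, 0, 0.12], [1, -2, 2, 0, 0.12], [1, -2, 2, 0, 0.12], [1, -2, 2, 0, 0.07], [1, -1, 0, 0, 0]]
  ]
}}

```text
clock: 23.55
position: [0.4029, 0.2044, 0.1324]
ee_rot: [0.0, 1.0, -0.019, -0.002]
contact_force: [0.4, 0.2, -0.1]
width: 0.0854
```

{"fn": "carry_out", "kwargs": {
  "rows": [
    [[1, 0, 0, 0, 0], [1, 0, 0, 0, 0], [1, 0, 0, 0, 0]]
  ]
}}

```text
clock: 23.85
position: [0.4068, 0.2027, 0.1337]
ee_rot: [0.0, 1.0, -0.021, 0.0]
contact_force: [0.9, -0.2, -0.6]
width: 0.0853
```

```bash
python3 look.py w14 hex_bolt 0.01
```

```text
tcp [0.4068 0.2027 0.1337] w 0.0855 F [-0.1  0.1  0.4] t 23.9
[324.1 231.6] 0.72 [0.4083 0.2012 0.01  ]
```

View pics/w14.png

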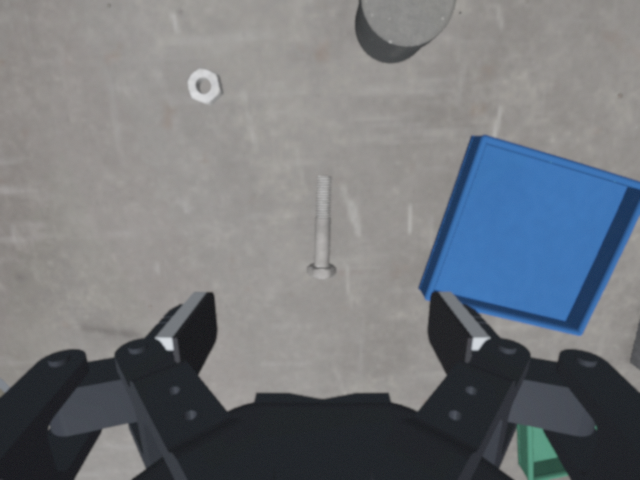

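```bash
python3 px.py 324.5,177,.008 321.5,271,.012 203,86,.01 192.5,97,.01 203.5,104,.01 217,96,.01 220,83,.01 208,68,.01 190,78,.01 481,137,.023 648,188,.023 582,333,.023 422,290,.023
```

```text
324.5,177,.008 [0.4103 0.2428 0.008 ]
321.5,271,.012 [0.4049 0.1697 0.012 ]
203,86,.01 [0.3275 0.3105 0.01  ]
192.5,97,.01 [0.3191 0.3036 0.01  ]
203.5,104,.01 [0.3265 0.2985 0.01  ]
217,96,.01 [0.3367 0.3033 0.01  ]
220,83,.01 [0.3398 0.3118 0.01  ]
208,68,.01 [0.3324 0.3221 0.01  ]
190,78,.01 [0.3189 0.3163 0.01  ]
481,137,.023 [0.5198 0.2676 0.023 ]
648,188,.023 [0.6496 0.2279 0.023 ]
582,333,.023 [0.6167 0.1098 0.023 ]
422,290,.023 [0.482  0.1548 0.023 ]
```

{"fn": "carry_out", "kwargs": {
  "rows": [
    [[1, 0, 0, -2, -0.03], [1, 0, 0, -3, 0], [1, 0, 0, -3, 0], [1, 0, 0, -3, 0], [1, 0, 0, -1.5, 0], [1, 0, 0, -0.5, 0], [1, 0, 0, 0, 0], [1, 0, 0, 0, 0]]
  ],
  "force": 40
}}

```text
clock: 24.75
position: [0.4068, 0.2034, 0.0045]
ee_rot: [-0.0, 0.999, -0.036, 0.001]
contact_force: [-0.2, -0.1, 0.1]
width: 0.0852
```

{"fn": "carry_out", "kwargs": {
  "rows": [
    [[-1, 0, 0, 0, 0], [-1, 0, 0, 0, 0], [-1, 0, 0, 0, 0], [-1, 0, 0, 0, 0], [-1, 0, 0, 0, 0], [-1, 0, 0, 0, 0], [-1, 0, 0, 0, 0], [-1, 0, 0, 0, 0], [-1, 0, 0, 0, 0], [-1, 0, 0, 0, 0]]
  ]
}}

```text
clock: 25.75
position: [0.406, 0.2034, 0.004]
ee_rot: [-0.0, 0.999, -0.035, 0.0]
contact_force: [-0.2, -0.5, 4.2]
width: 0.0091
```

{"fn": "carry_out", "kwargs": {
  "rows": [
    [[-1, 0, 0, 1, 0], [-1, 0, 0, 2, 0], [-1, 0, 0, 3, 0], [-1, 0, 0, 1, 0], [-1, 0, 0, 0, 0], [-1, 0, 0, 0, 0]]
  ]
}}

```text
clock: 26.35
position: [0.4051, 0.2031, 0.0733]
ee_rot: [0.0, 0.999, -0.035, -0.0]
contact_force: [0.1, 0.2, -1.2]
width: 0.0094
```

```bash
python3 look.py w15 hex_bolt 0.06; python3 -c "
from h import *
p=cams.get_image('side');save(p,'s15')
c=p['image'][230:450,200:440,::-1];cv2.imwrite('pics/s15z.png',cv2.resize(np.ascontiguousarray(c),None,fx=2.5,fy=2.5))"
```

```text
tcp [0.4048 0.203  0.0729] w 0.0091 F [-0.5  0.3 -1.4] t 26.4
[323.  301.3] 0.58 [0.405  0.1954 0.06  ]
```

View pics/w15.png

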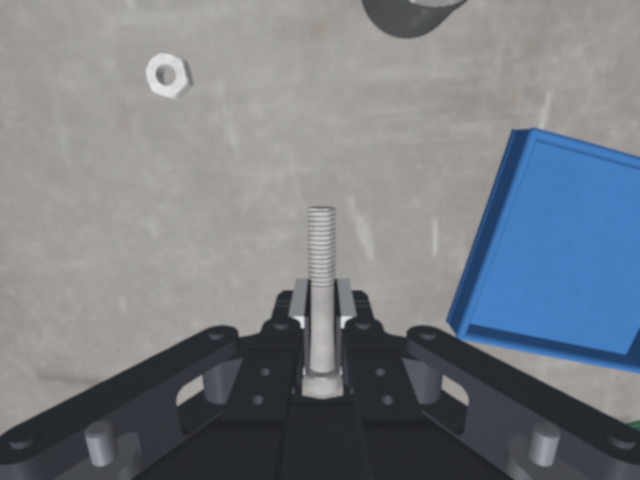

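View pics/s15z.png

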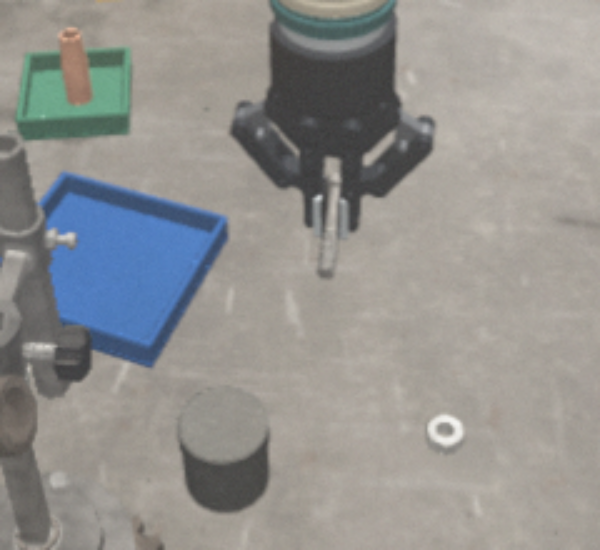

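{"fn": "carry_out", "kwargs": {
  "rows": [
    [[-1, 1, -0.1, 0, 0], [-1, 2, -0.3, 0, -0.03], [-1, 3, -0.4, 0, -0.03], [-1, 3, -0.4, 0, -0.03], [-1, 3, -0.4, 0, -0.03], [-1, 3, -0.4, 0, -0.03], [-1, 2.9, -0.4, 0, -0.03], [-1, 1, 0, 0, -0.03], [-1, 0, 0, -1, 0], [-1, 0, 0, -1, 0], [-1, 0, 0, 0, 0], [-1, 0, 0, 0, 0]]
  ]
}}

```text
clock: 27.7
position: [0.5929, 0.1795, 0.0531]
ee_rot: [0.0, 0.99, -0.14, -0.001]
contact_force: [1.0, 0.5, -0.5]
width: 0.0091
```

```bash
python3 look.py w16 fastener_tray 0.01
```

```text
tcp [0.5936 0.1796 0.0537] w 0.0091 F [ 0.4  0.1 -0.5] t 27.75
[255.9 223.5] 0.85 [0.5652 0.212  0.01  ]
```

View pics/w16.png

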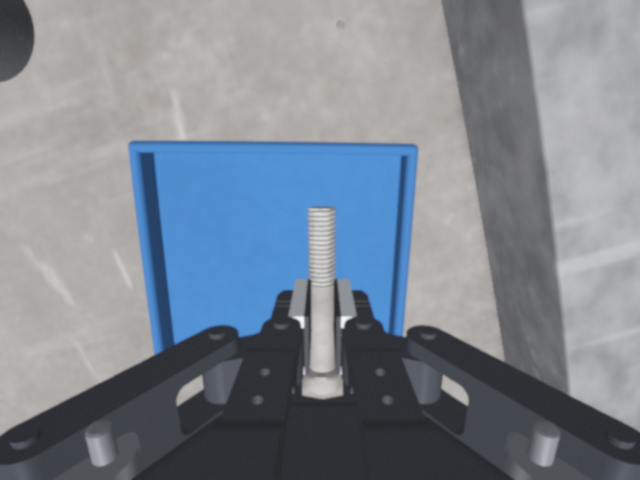

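```bash
python3 px.py 130,143,.023 416,146,.023; python3 -c "
import numpy as np
c=np.array([.5675,.187]);a=np.radians(-16.4);R=np.array([[np.cos(a),-np.sin(a)],[np.sin(a),np.cos(a)]])
print([c+R@v for v in ([-.069,.064],[.069,.064])])"
```

```text
130,143,.023 [0.5229 0.2683 0.023 ]
416,146,.023 [0.6532 0.229  0.023 ]
[array([0.51937719, 0.26787765]), array([0.65176252, 0.22891453])]
```

{"fn": "carry_out", "kwargs": {
  "rows": [
    [[-1, 0, 0, -1.5, 0], [-1, 0, 0, -1.5, 0], [-1, 0, 0, -0.8, 0], [-1, 0, 0, -0.4, 0], [-1, 0, 0, -0.1, 0], [-1, 0, 0, -0.1, 0], [-1, 0, 0, 0, 0], [-1, 0, 0, 0, 0]]
  ]
}}

```text
clock: 28.6
position: [0.5952, 0.1794, 0.0103]
ee_rot: [-0.0, 0.99, -0.14, 0.001]
contact_force: [-0.1, -0.4, -0.9]
width: 0.0089
```

{"fn": "carry_out", "kwargs": {
  "rows": [
    [[-1, 0, 0, -0.1, 0], [-1, 0, 0, -0.1, 0], [-1, 0, 0, 0, 0]]
  ]
}}

```text
clock: 28.9
position: [0.595, 0.1794, 0.0082]
ee_rot: [-0.0, 0.99, -0.14, 0.0]
contact_force: [-0.3, 0.0, 2.1]
width: 0.0091
```

Contact. I'll open a little and rise.

{"fn": "carry_out", "kwargs": {
  "rows": [
    [[-0.4, 0, 0, 0, 0], [-0.4, 0, 0, 0, 0], [-0.4, 0, 0, 0, 0], [-0.4, 0, 0, 0, 0], [-0.4, 0, 0, 1, 0], [-0.4, 0, 0, 2, 0], [-0.4, 0, 0, 3, 0], [1, 0, 0, 3, 0], [1, 0, 0, 2, 0], [1, 0, 0, 0, 0]]
  ]
}}

```text
clock: 29.9
position: [0.5973, 0.1798, 0.1221]
ee_rot: [-0.001, 0.99, -0.14, 0.004]
contact_force: [0.2, 0.5, -0.2]
width: 0.0683
```

```bash
python3 look.py w17 hex_bolt 0.01
```

```text
tcp [0.5959 0.1796 0.12  ] w 0.0748 F [-1.1  0.  -0. ] t 29.95
[321.  240.4] 0.87 [0.5959 0.1752 0.01  ]
```

View pics/w17.png

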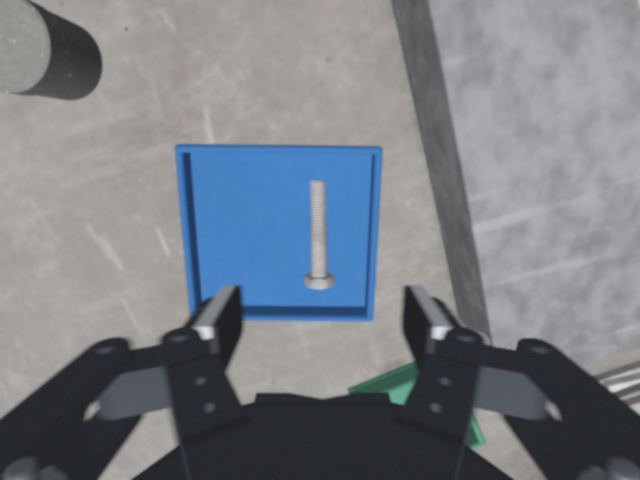

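{"fn": "carry_out", "kwargs": {
  "rows": [
    [[1, -1.3, 0.6, 0, 0], [1, -2.5, 1.2, 0, 0], [1, -2.5, 1.2, 0, 0], [1, -2.5, 1.2, 0, 0], [1, -2.5, 1.2, 0, 0], [1, -2.5, 1.2, 0, 0], [1, -2.5, 1.2, 0, 0], [1, -2.5, 1.2, 0, 0], [1, -2.5, 1.2, 0, 0], [1, -2.5, 1.2, 0, 0], [1, -2, 1.2, 0, 0], [1, -1, 0.4, 0, 0]]
  ]
}}

```text
clock: 31.2
position: [0.3232, 0.3091, 0.1166]
ee_rot: [0.001, 0.99, -0.139, -0.002]
contact_force: [-0.3, 0.4, -1.1]
width: 0.0854
```

{"fn": "carry_out", "kwargs": {
  "rows": [
    [[1, 0, 0, -1, 0], [1, 0, 0, -1, 0], [1, 0, 0, 0, 0], [1, 0, 0, 0, 0]]
  ]
}}

```text
clock: 31.6
position: [0.3273, 0.3088, 0.097]
ee_rot: [0.001, 0.99, -0.141, -0.0]
contact_force: [0.8, 0.3, 0.1]
width: 0.0853
```

```bash
python3 look.py w18 hex_nut 0.005; python3 -c "
import cv2;c=cv2.imread('pics/w18.png')[180:280,270:370];cv2.imwrite('pics/w18z.png',cv2.resize(c,None,fx=6,fy=6,interpolation=2))"
```

```text
tcp [0.3275 0.309  0.0974] w 0.0858 F [-0.7 -0.2  0. ] t 31.65
[321.1 244. ] 0.87 [0.3259 0.3068 0.005 ]
```

View pics/w18.png

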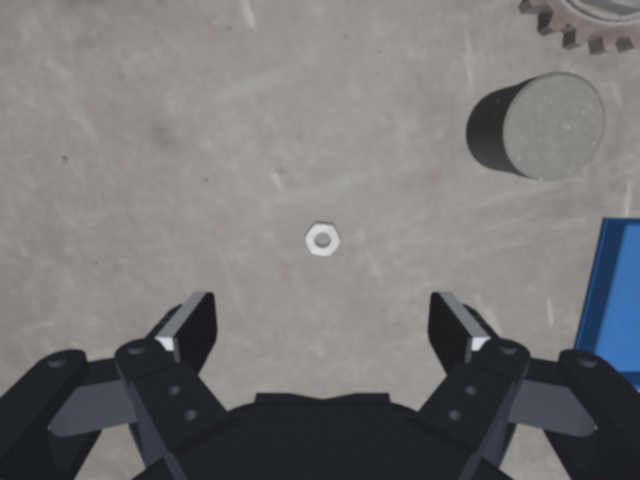

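View pics/w18z.png

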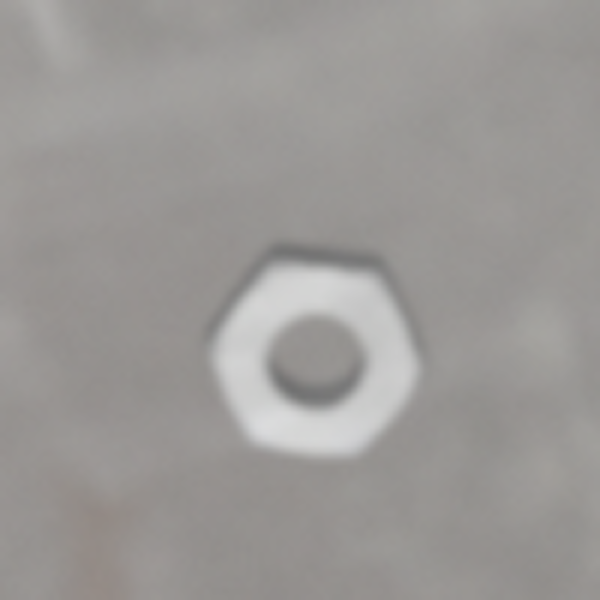

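```bash
python3 px.py 322.7,240,.01
```

```text
322.7,240,.01 [0.3281 0.3106 0.01  ]
```

{"fn": "carry_out", "kwargs": {
  "rows": [
    [[1, 0, 0.1, -1, 0.1], [1, 0, 0, -2, 0.12], [1, 0, 0, -2, 0.12], [1, 0, 0, -2, 0.1], [1, 0, 0, -1.5, 0], [1, 0, 0, -0.8, 0], [1, 0, 0, 0, 0], [1, 0, 0, 0, 0]]
  ],
  "force": 40
}}

```text
clock: 32.5
position: [0.3274, 0.3106, 0.0052]
ee_rot: [-0.0, 0.997, 0.079, 0.0]
contact_force: [-0.6, -0.3, -0.8]
width: 0.0857
```

```bash
python3 look.py w19 hex_nut 0.005
```

```text
tcp [0.3275 0.3107 0.0055] w 0.0857 F [-0.3 -0.3  0.2] t 32.55
[320.4 303.7] 0.69 [0.3271 0.3079 0.005 ]
[615.8 270.9] 0.33 [0.4538 0.3432 0.005 ]
```

View pics/w19.png

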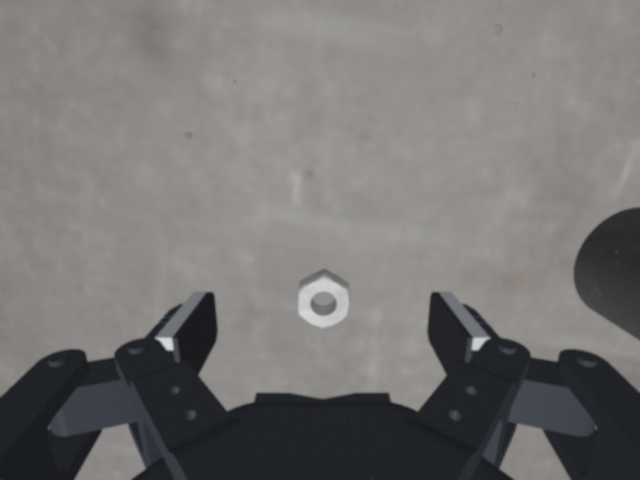

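{"fn": "carry_out", "kwargs": {
  "rows": [
    [[1, 0, 0, -0.2, 0], [-1, 0, 0, -0.1, 0], [-1, 0, 0, 0, 0], [-1, 0, 0, 0, 0], [-1, 0, 0, 0, 0], [-1, 0, 0, 0, 0], [-1, 0, 0, 0, 0], [-1, 0, 0, 0, 0], [-1, 0, 0, 0, 0], [-1, 0, 0, 0, 0]]
  ]
}}

```text
clock: 33.6
position: [0.3269, 0.3104, 0.0021]
ee_rot: [-0.0, 0.997, 0.079, 0.0]
contact_force: [-0.3, -0.8, 4.6]
width: 0.0202
```

{"fn": "carry_out", "kwargs": {
  "rows": [
    [[-1, 0, 0, 1, 0], [-1, 0, 0, 2, 0], [-1, 0, 0, 3, 0], [-1, 0, 0, 1, 0], [-1, 0, 0, 0, 0], [-1, 0, 0, 0, 0]]
  ]
}}

```text
clock: 34.2
position: [0.3264, 0.31, 0.0714]
ee_rot: [0.0, 0.997, 0.079, -0.0]
contact_force: [0.1, 0.3, -0.5]
width: 0.0202
```

```bash
python3 look.py w20 hex_nut 0.06
```

```text
tcp [0.3261 0.3098 0.071 ] w 0.0204 F [ 0.7 -0.2 -0.4] t 34.25
[323.9 308. ] 0.75 [0.3288 0.3001 0.06  ]
```

View pics/w20.png

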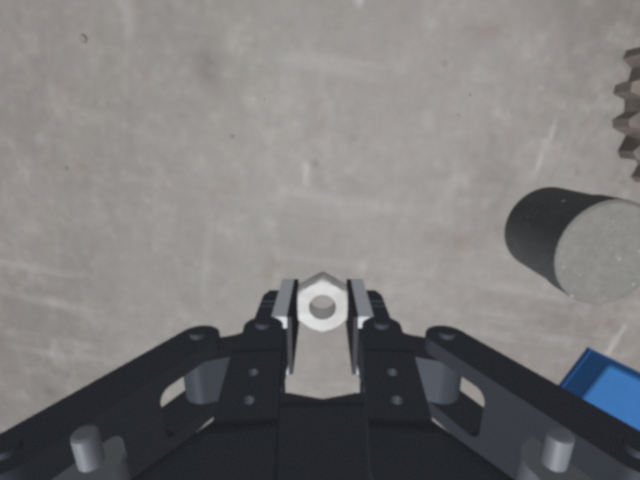

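{"fn": "carry_out", "kwargs": {
  "rows": [
    [[-1, 0.5, -1, 2, 0], [-1, 1.5, -2, 1, -0.05], [-1, 2, -2, 0, -0.05], [-1, 2.5, -1.5, 0, -0.05], [-1, 3, -1.5, 0, -0.05], [-1, 3, -1.5, 0, -0.06], [-1, 3, -1, 0, -0.06], [-1, 3, -0.5, 0, -0.06], [-1, 2, -0.5, 0, -0.06], [-1, 0.8, 0, -1, 0], [-1, 0, 0, -2, 0], [-1, 0, 0, 0, 0]]
  ]
}}

```text
clock: 35.5
position: [0.5361, 0.1947, 0.0678]
ee_rot: [0.002, 0.99, -0.14, -0.004]
contact_force: [-1.1, 0.0, -0.5]
width: 0.0202
```

{"fn": "carry_out", "kwargs": {
  "rows": [
    [[-1, 0, 0, -1, 0], [-1, 0, 0, -1, 0], [-1, 0, 0, 0, 0], [-1, 0, 0, 0, 0]]
  ]
}}

```text
clock: 35.9
position: [0.5395, 0.1955, 0.0518]
ee_rot: [0.0, 0.99, -0.14, -0.0]
contact_force: [-0.3, -0.4, -0.5]
width: 0.0207
```

```bash
python3 look.py w21 hex_bolt 0.01
```

```text
tcp [0.5399 0.1955 0.0521] w 0.0203 F [ 0.  -0.2 -0.1] t 35.95
```

View pics/w21.png

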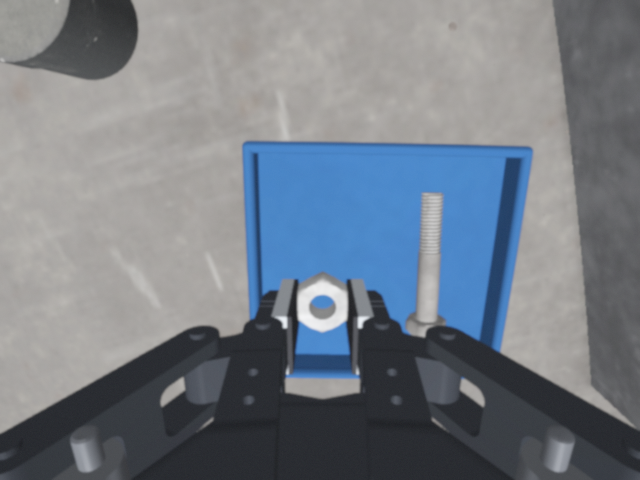

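{"fn": "carry_out", "kwargs": {
  "rows": [
    [[-1, 0, 0, -1.5, 0], [-1, 0, 0, -1.5, 0], [-1, 0, 0, -0.8, 0], [-1, 0, 0, -0.4, 0], [-1, 0, 0, -0.1, 0], [-1, 0, 0, -0.1, 0], [-1, 0, 0, 0, 0], [-1, 0, 0, 0, 0]]
  ]
}}

```text
clock: 36.8
position: [0.5401, 0.1954, 0.0083]
ee_rot: [-0.0, 0.99, -0.14, 0.0]
contact_force: [0.1, 0.7, 0.4]
width: 0.0201
```

{"fn": "carry_out", "kwargs": {
  "rows": [
    [[-1, 0, 0, -0.1, 0], [-1, 0, 0, -0.1, 0], [-1, 0, 0, 0, 0]]
  ]
}}

```text
clock: 37.1
position: [0.5399, 0.1953, 0.0061]
ee_rot: [-0.0, 0.99, -0.14, 0.0]
contact_force: [-0.6, 0.2, 2.0]
width: 0.0205
```

{"fn": "carry_out", "kwargs": {
  "rows": [
    [[-0.2, 0, 0, 0, 0], [-0.2, 0, 0, 0, 0], [-0.2, 0, 0, 0, 0], [-0.2, 0, 0, 0, 0], [-0.2, 0, 0, 1, 0], [-0.2, 0, 0, 2, 0], [-0.2, 0, 0, 3, 0], [-0.2, 0, 0, 3, 0], [-0.2, -2, 0, 3, 0], [-0.2, -2, 0, 3, 0], [-0.2, 0, 0, 0, 0], [-0.2, 0, 0, 0, 0]]
  ]
}}

```text
clock: 38.3
position: [0.5002, 0.1955, 0.1571]
ee_rot: [-0.001, 0.99, -0.14, 0.001]
contact_force: [-0.0, 0.2, -0.6]
width: 0.0343
```

```bash
python3 look.py w22 hex_nut 0.01; python3 - <<'E'
from h import *
for n in ("top","side"):
    p=cams.get_image(n); save(p,n+"9")
    c=p["image"][155:310,160:480] if n=="top" else p["image"][130:450,180:420]
    cv2.imwrite(f"pics/{n}9z.png",cv2.resize(np.ascontiguousarray(c[:,:,::-1]),None,fx=2.4 if n=="top" else 1.85,fy=2.4 if n=="top" else 1.85,interpolation=2))
    for t in ("tall_tin","short_tin"): print(n,t,[np.round(b["xy"],1) for b in finder.boxes_of(p,t)[:1]])
E
```

```text
tcp [0.4999 0.1953 0.156 ] w 0.034 F [ 0.3  0.5 -0.9] t 38.35
[373.8 210.8] 0.89 [0.5445 0.1937 0.01  ]
[533.2 347. ] 0.39 [0.6588 0.0254 0.01  ]
[406.6 204.6] 0.25 [0.5719 0.1912 0.01  ]
top tall_tin [array([448.8, 211.4])]
top short_tin [array([175.8, 248.6])]
side tall_tin [array([294.4, 166.5])]
side short_tin [array([230.2, 255. ])]
```

View pics/w22.png

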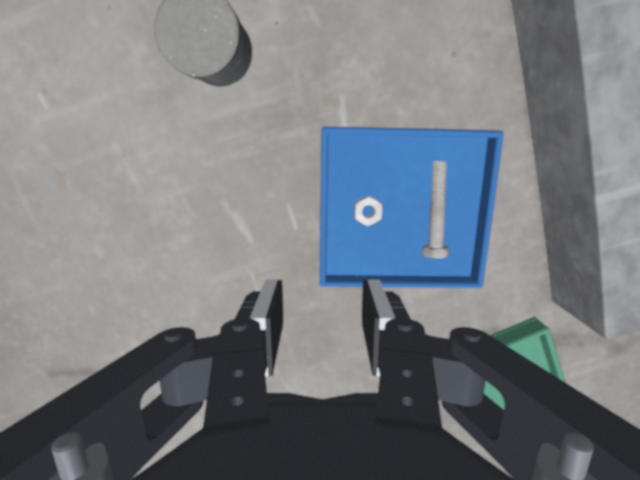

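View pics/top9z.png

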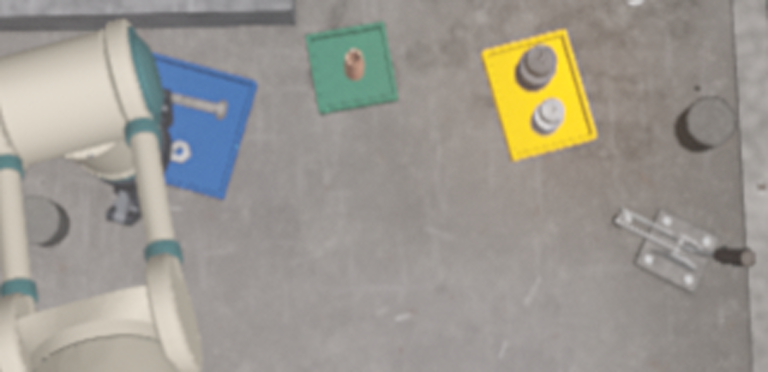

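View pics/side9z.png

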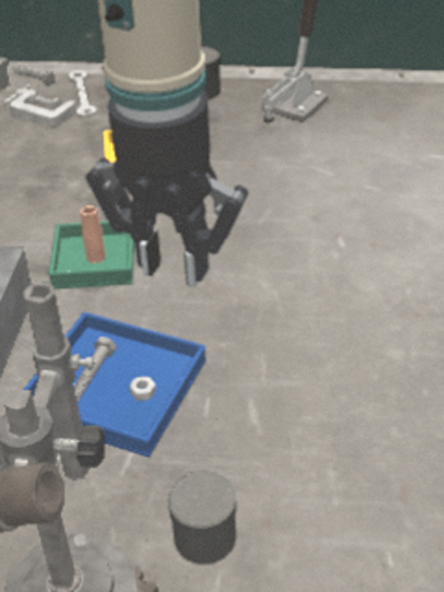

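```bash
python3 -c "
from rig import *
from rig import manip,telemetry
print(manip.sign_off()); print(telemetry.get_state()['clock'])"
```

```text
the job is handed in; nothing more can be done
None
the job is handed in; nothing more can be done
```

All five parts are in their trays, and I handed the job in at about 38.7 s of the 112 s allowed. The hand-in gave no verdict.

My last wrist, top and side pictures showed:
- **Yellow tray:** both weights are upright, side by side, about 56 mm apart.
- **Green tray:** the nozzle is upright near the middle.
- **Blue tray:** the bolt and nut lie flat on the floor, about 57 mm apart and not overlapping.
- **Tins and gripper:** the tins stand where they did, and the gripper hung clear of everything, with the contact force near zero.

**Checks that disagreed:**
- In the final side view the finder reported the short tin at the green tray, around pixel (230, 255). The picture shows the tin in its old place, and the top view agrees to about 2 px, so I treated that as a false hit. Its other tin readings moved by up to 6 px, partly because the arm hid some of the view.
- The gripper opening read 2–4 mm less than the nominal widths on every part, but every grasp held.
- Camera position estimates differed by 2–6 mm between views, well within the room in the trays.

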